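# Lock the mug turntable at its loading notch and load it, handles on the marks

## Robot

A 6-joint arm with a two-finger parallel gripper is mounted at the origin on a cart in front of the work surface, level with it; the furniture and walls round the work are solid. World frame = base frame: x ahead of the robot, y to its left, z up, the work surface at z = 0. Lengths are in m, angles in rad, forces in N, time in s.
With the tool pointing down it reaches from about 0.425 to 0.925 m from the base axis. Payload 12.5 kg.
Tool frame: the origin (TCP) lies between the finger pads; the fingertips stand 25 mm ahead of it and the grasp point (between the pads) lies 6 mm ahead of it; x points along the fingers, y is the direction in which the jaws open and shut, and the axes are right-handed (so a half turn about x gives the same grasp; the last joint's range is limited). The gripper opens to 85 mm and grips with 20 to 120 N. Pads are 22 mm wide; open, the fingers measure 114 mm over their backs; the gripper's body (76 mm by 85 mm) begins 54 mm behind the grasp point. The pads swing forward as they close: fully open they stand 13 mm farther back than shut.
Start: joints at [-1.448, 0.491, 1.559, -0, 1.092, -0.106], TCP at [0.142, -0.609, 0.256] pointing down, gripper open.
Joint ranges: [-3.1, 3.1], [-0.84, 2.19], [0.05, 2.79], [-1.13, 4.28], [0.06, 2.93], [-2.69, 2.69]. Speed limits (rad/s): [2.22, 2.22, 2.79, 3.14, 3.14, 3.14].

## Interface

Orientations are given as a 3x3 rotation matrix whose columns are the frame's x, y, z axes.
In Python, from bench import ctrl gives the robot as it stands. The module is installed in compiled form; this text tells all that it offers. Calls block until the motion is done:
- ctrl.reach(position, orientation): joint-space move of the TCP to a pose.
- ctrl.move_straight(position, rotation=None, vel=0.15, guard=None): straight line of the TCP; rotation=None keeps the orientation; vel is the mean speed in m/s. With guard (N) it stops when the force on the tool has changed by that much, and returns True; else False.
- ctrl.goto_joints(angles): joint-space move.
- ctrl.grip(opening): opening from 0.0 (shut) to 1.0 (fully open); the grip force is fixed at half the most; returns when the fingers have stopped.
- ctrl.sleep(seconds).
- ctrl.ik(position, orientation): joint angles nearest the present ones, or None.
- ctrl.camera(name): name is "scene" or "top"; returns a dict with "color" (480x640x3 uint8, blue, green, red), "fx", "fy", "cx", "cy" (pixels), "R" (3x3) and "t" (3): a world point X has camera coordinates R X + t. Camera axes: x right, y down, z forward; pixel columns grow to the right and rows downward; lengths in m; the calibration is good to about 2 mm. A picture is of the moment at which its call begins. There is no depth.
A pose or a line that the arm cannot do raises ctrl.PlanningError and nothing moves.
- ctrl.job_done(): hands the job in, once; it reports no verdict.
Readings, each from a call of its own:
- ctrl.read_clock(): time.
- ctrl.read_qpos(): joint angles.
- ctrl.read_qd(): joint speeds.
- ctrl.read_joint_torque(): joint torques, N m.
- ctrl.read_tcp_pos(): TCP position.
- ctrl.read_tool_rot(): TCP orientation.
- ctrl.read_wrist_force(): force on the tool from outside, world axes, zero at the start.
- ctrl.read_wrist_torque(): the same for the moment, N m.
- ctrl.read_gripper_width(): opening from 0.0 (shut) to 1.0 (fully open).
Only numpy, scipy, OpenCV 4.12 (cv2) and the standard library are available. Lean on these libraries where they do the work, as an engineer would, in place of code of your own. Each camera call takes 0.05 s, during which the arm holds its last target. There are 200 camera calls.

## Task

Get the decorating turntable ready: pull its safety catch fully out, turn the wheel by its hub grip until the narrow notch faces the catch, and push the catch fully in again. Only then set every open white mug that stands on the table beside the turntable upright in the middle of a cork pad of its own, with its handle pointing along the pad's steel pointer.

Things in the scene. Friction and masses are not known exactly. Their poses are not given: they have to be found in the camera images.
- wheel (a joint): angle of the turntable's aluminium wheel (290 mm across, top 44 mm above the table, with a low lip to 53 mm round its edge): about 0 = parked, grows counter-clockwise seen from above, 1.20 = narrow notch faces the catch; limits -0.35 and 1.6. It stays where left. With the catch in, ears on the rim stop it: parked it can swing 0.2 either way about 0, in the narrow notch not at all.
- hub_grip (a point): centre of the black bar grip on top of the wheel's hub, on the wheel's axis, 132 mm above the table; the bar is 64 long, 14 wide and 32 mm high, on a post 22 mm thick, and is turned from above.
- hub_bar_end (a point): end of the same bar, 32 mm from the axis at the same height: the line from hub_grip to it gives the bar's direction.
- notch (a point): middle of the narrow notch, on the wheel's rim, 152 mm from the axis, 38 mm above the table: the gap between two round ears (12 mm thick, centres 27 mm apart) that stand out from the rim. Two more ears, 80 mm apart, bound the wide parking slot.
- catch (a joint): travel of the safety catch: 0 = tongue fully in (wheel locked), 0.025 m = fully out. It slides straight away from the wheel's axis in two rails, takes about 3 N and stays where it is left. The tongue's tip is round (12 mm across), so pushed in a few mm off it centres the narrow notch; it cannot go in where an ear is in its way.
- catch_fin (a point): middle of the catch's upright black fin (32 mm along the slide, 12 mm across it, 44 mm high, from 42 to 86 mm above the table), 72 mm above the table and, with the catch in, 182 mm from the wheel's axis; pinch it across from above. The rails beside it are 46 mm high.
- catch_tongue (a point): centre of the catch tongue's round tip, 38 mm above the table; with the catch in it lies on the ears' circle, 152 mm from the wheel's axis. The line from hub_grip to it, seen from above, is the slide's direction.
- pad_1_centre (a point): centre of the top of one of three cork pads on the wheel (80 mm across, top 45 mm above the table and 1 mm proud of the wheel, centre 80 mm from the wheel's axis). The pads turn with the wheel; each is set stiffly at its own angle.
- pad_1_mark (a point): point on that pad's steel pointer tab, 45 mm from the pad's centre; the tab (12 mm wide, flush with the pad's top, out to 59 mm) is the pad's mark and points roughly outward from the wheel.
- pad_2_centre (a point): centre of the top of one of three cork pads on the wheel (80 mm across, top 45 mm above the table and 1 mm proud of the wheel, centre 80 mm from the wheel's axis). The pads turn with the wheel; each is set stiffly at its own angle.
- pad_2_mark (a point): point on that pad's steel pointer tab, 45 mm from the pad's centre; the tab (12 mm wide, flush with the pad's top, out to 59 mm) is the pad's mark and points roughly outward from the wheel.
- pad_3_centre (a point): centre of the top of one of three cork pads on the wheel (80 mm across, top 45 mm above the table and 1 mm proud of the wheel, centre 80 mm from the wheel's axis). The pads turn with the wheel; each is set stiffly at its own angle.
- pad_3_mark (a point): point on that pad's steel pointer tab, 45 mm from the pad's centre; the tab (12 mm wide, flush with the pad's top, out to 59 mm) is the pad's mark and points roughly outward from the wheel.
- mug_1: white porcelain mug with small blue flowers, 80 mm across, 73 mm high, 0.24 kg, without a lid, standing on the table left of the turntable; the three mugs are alike and there may be two or three of them. Origin at table level, 14 mm from the mug's axis toward the handle; z is up, the handle lies toward its -y.
- mug_1_centre (a point): centre of that mug's underside, on its axis.
- mug_1_handle (a point): point in that mug's handle, 45 mm from the mug's axis and 45 mm above its underside. The handle is a solid ear 14 mm thick that reaches from the wall (40 mm from the axis) to 68 mm from the axis, between 16 and 68 mm above the underside; it can be pinched across from above.
- mug_2: white porcelain mug with small blue flowers, 80 mm across, 73 mm high, 0.24 kg, without a lid, standing on the table left of the turntable; the three mugs are alike and there may be two or three of them. Origin at table level, 14 mm from the mug's axis toward the handle; z is up, the handle lies toward its -y.
- mug_2_centre (a point): centre of that mug's underside, on its axis.
- mug_2_handle (a point): point in that mug's handle, 45 mm from the mug's axis and 45 mm above its underside. The handle is a solid ear 14 mm thick that reaches from the wall (40 mm from the axis) to 68 mm from the axis, between 16 and 68 mm above the underside; it can be pinched across from above.
- mug_3: white porcelain mug with small blue flowers, 80 mm across, 73 mm high, 0.24 kg, without a lid, standing on the table left of the turntable; the three mugs are alike and there may be two or three of them. Origin at table level, 14 mm from the mug's axis toward the handle; z is up, the handle lies toward its -y.
- mug_3_centre (a point): centre of that mug's underside, on its axis.
- mug_3_handle (a point): point in that mug's handle, 45 mm from the mug's axis and 45 mm above its underside. The handle is a solid ear 14 mm thick that reaches from the wall (40 mm from the axis) to 68 mm from the axis, between 16 and 68 mm above the underside; it can be pinched across from above.

How it is judged:
By the outcome, as a careful person would: the job done as asked, in the order asked, and still so for the second after the job is handed in, with the robot touching nothing.
Of mug_1, mug_2, mug_3 only 2 to 3 are there at a start; the rules pass over those that are not, and their reading is None.
At some moment in a run one of mug_1, mug_2, mug_3 may be knocked a few centimetres aside while the robot is not near it.
It also fails if it takes over 210 s, if anything falls off the work surface, if the arm or the gripper's body presses on something with over 40 N, if the wrist force passes 120 N, or if a joint passes its speed limit or range.

## Working session

There is one attempt and no reset: what is moved stays moved. The work goes in short steps, each a Python script; the robot and the scene stay as the last script left them, time stands still between calls to the robot, and variables do not carry over. Pictures are saved under pics/ and viewed, about 12 in all and at most 16, crops included, and the job is handed in when it is done.

```bash
mkdir -p pics
python3 - <<'E'
from bench import ctrl
import cv2,numpy as np
for n in("top","scene"):
    c=ctrl.camera(n); cv2.imwrite(f"pics/{n}0.png",c["color"]); print(n,c["fx"],c["fy"],c["cx"],c["cy"],np.round(c["R"],3).tolist(),c["t"], (-c["R"].T@c["t"]))
E
```

```text
top 614.5284786785043 614.5284786785043 320.12839957821274 236.32437153138824 [[-0.005, -1.0, -0.002], [-0.981, 0.006, -0.195], [0.195, 0.001, -0.981]] [0.11696447 0.56646223 1.04377525] [0.3522677  0.11291996 1.13454108]
scene 563.2179457548484 563.2179457548484 316.06713358642963 237.14124870404822 [[-0.587, -0.809, 0.019], [-0.416, 0.282, -0.865], [0.695, -0.515, -0.502]] [0.44484231 0.30958406 0.91166905] [-0.2433754   0.74271207  0.71694813]
```

View pics/top0.png

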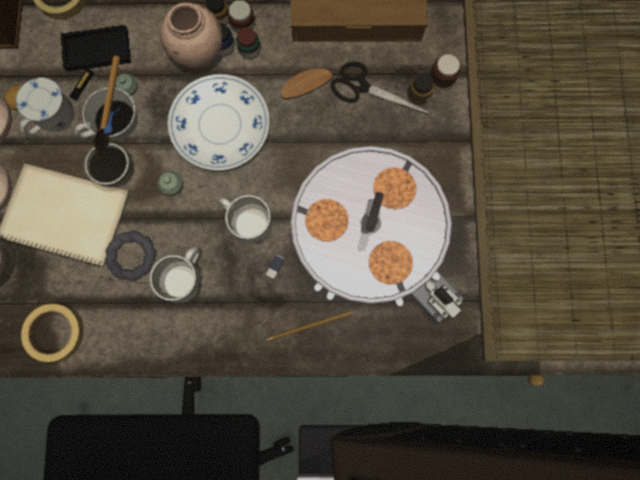

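View pics/scene0.png

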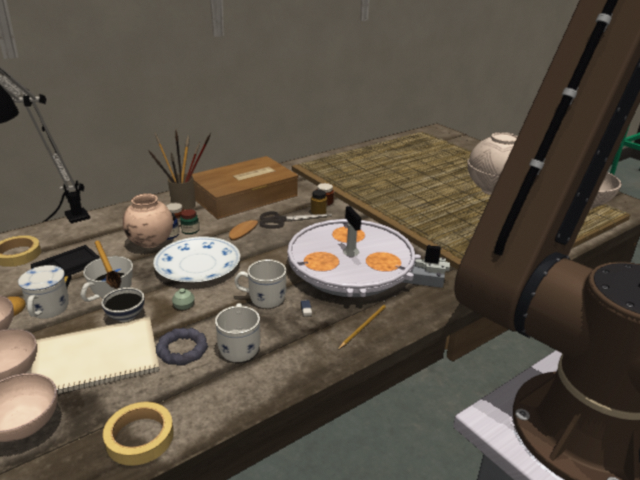

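```bash
cat > h.py <<'E'
import numpy as np, cv2
from bench import ctrl
def ray(c,u,v,z):
    R,t=c["R"],c["t"]; o=-R.T@t
    d=R.T@np.array([(u-c["cx"])/c["fx"],(v-c["cy"])/c["fy"],1])
    return (o+d*(z-o[2])/d[2])
def proj(c,X):
    p=c["R"]@np.asarray(X,float)+c["t"]; return np.array([c["fx"]*p[0]/p[2]+c["cx"],c["fy"]*p[1]/p[2]+c["cy"]])
def crop(c,u0,v0,w,h,s,fn):
    im=cv2.resize(c["color"][v0:v0+h,u0:u0+w],None,fx=s,fy=s,interpolation=cv2.INTER_CUBIC)
    st=20 if w>80 else 10
    for u in range((u0//st+1)*st,u0+w,st):
        cv2.line(im,((u-u0)*s,0),((u-u0)*s,5),(0,255,255),1); cv2.putText(im,str(u),((u-u0)*s-10,16),0,.35,(0,255,255),1)
    for v in range((v0//st+1)*st,v0+h,st):
        cv2.line(im,(0,(v-v0)*s),(5,(v-v0)*s),(0,255,255),1); cv2.putText(im,str(v),(7,(v-v0)*s+4),0,.35,(0,255,255),1)
    cv2.imwrite(fn,im)
def down(yaw):
    # tool x down, y (jaws) at yaw in world
    x=np.array([0,0,-1.]);y=np.array([np.cos(yaw),np.sin(yaw),0]);return np.c_[x,y,np.cross(x,y)]
E
python3 - <<'E'
from h import *
c=ctrl.camera("top")
crop(c,280,140,200,185,4,"pics/c1.png")
crop(c,10,70,270,235,3,"pics/c2.png") if 0 else crop(c,10,70,265,199,3,"pics/c2.png")
print(ray(c,108,110,0.05),ray(c,370,225,.05),ray(c,248,215,.04),ray(c,176,278,.04), ctrl.read_tool_rot())
E
```

```text
[0.81242233 0.51083    0.05      ] [0.58862735 0.02365863 0.05      ] [0.61081131 0.24555712 0.04      ] [0.49558655 0.37262049 0.04      ] [[-1.20105602e-04  2.26796001e-01 -9.73942277e-01]
 [ 8.31052539e-04 -9.73941925e-01 -2.26796022e-01]
 [-9.99999647e-01 -8.36636675e-04 -7.15035118e-05]]
```

View pics/c1.png

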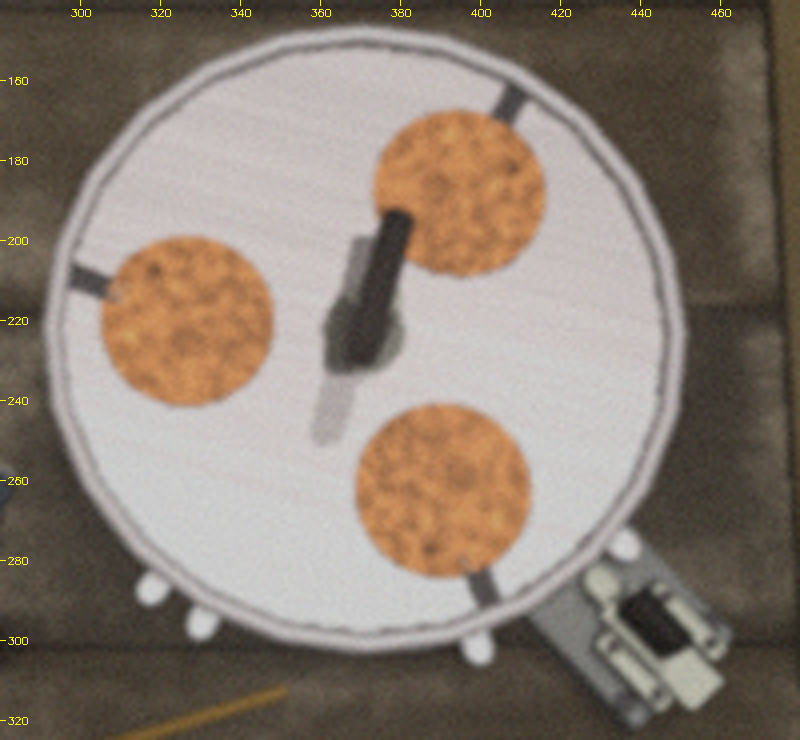

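View pics/c2.png

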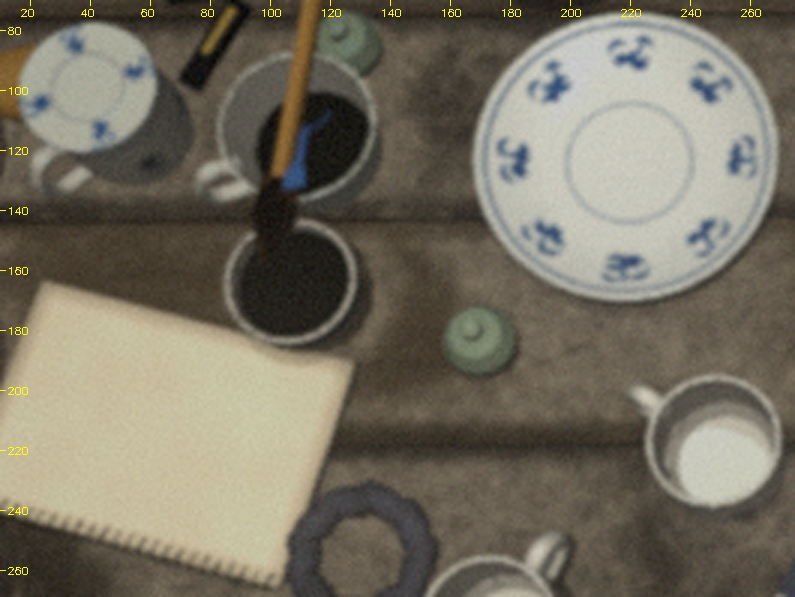

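Run:
```python
from h import *
from scipy.optimize import least_squares
c=ctrl.camera("top")
P=[(394.8,188.3),(326.8,220.1),(390.6,262.4)]
pads=np.array([ray(c,*p,.045)[:2] for p in P])
E=np.array([ray(c,*p,.042)[:2] for p in [(318,287),(330.5,296),(399.5,302.8),(436.2,276)]])
rim=np.array([ray(c,*p,.053)[:2] for p in [(291.5,222),(451,222),(370,147),(370,302.5)]])
f=lambda q: np.r_[np.hypot(*(pads-q).T)-.08,np.hypot(*(E-q).T)-.152,np.hypot(*(rim-q).T)-.145]
s=least_squares(f,[.58,.02],loss='soft_l1',f_scale=.002); C=s.x; print(C,np.round(f(C)*1000,1))
ang=lambda p:np.arctan2(*(np.asarray(p)[:2]-C)[::-1])
print("ears",[ang(e) for e in E]); print("notch",ang((E[0]+E[1])/2),"wide mid",ang(E[2:].mean(0)))
for p,m in zip(pads,[(408.7,166),(302.5,209.5),(401,288)]): m=ray(c,*m,.045)[:2]; print("pad",p,ang(p),"mark dir",np.arctan2(*(m-p)[::-1]),np.hypot(*(m-p)))
for q,z in [((443.5,294),.08),((443.5,294),.086),((443.5,294),.072)]:
    F=ray(c,*q,z); print("fin",F,ang(F),np.hypot(*(F[:2]-C)))
for r in [((430,300),(446,316.3)),((443.8,286.3),(461,302.5))]:
    a,b=[ray(c,*p,.046)[:2] for p in r]; print("rail",np.arctan2(*(b-a)[::-1]),a,b)
for p in [((379,193),(371,232))]:
    a,b=[ray(c,*q,.148) for q in p]; print("bar",a,b,np.arctan2(*(a-b)[:2][::-1]))
# predicted fin top corners for given angle
for th in (-2.25,-2.3,-2.35,-2.4,-2.45):
    u=np.array([np.cos(th),np.sin(th)]);v=np.array([-u[1],u[0]])
    print(th,[np.round(proj(c,[*(C+u*(.182+i*.016)+v*j*.006),.086]),1).tolist() for i,j in((-1,-1),(-1,1),(1,1),(1,-1))])
crop(c,415,265,55,55,12,"pics/c3.png")
```

```text
[0.59336577 0.02169392] [-0.7  0.1 -0.  -1.5 -0.7  0.3 -1.4 -1.4 -1.1 -2.9 -0.2]
ears [np.float64(2.446406198768873), np.float64(2.6283687373941795), np.float64(-2.8207957842357354), np.float64(-2.271167347766732)]
notch 2.537608739782227 wide mid -2.5475907910129867
pad [ 0.65840291 -0.02373845] -0.6097590487081279 mark dir -0.5643773433141627 0.05037099558328391
pad [0.59928207 0.10154848] 1.4968429337581621 mark dir 1.1442556153270986 0.04851441963968192
pad [ 0.5209126  -0.01221249] -2.7038901163367077 mark dir -2.7844406864471494 0.049214425492031755
fin [ 0.46013182 -0.09747654  0.08      ] -2.411854994313593 0.17875369246037798
fin [ 0.45951811 -0.09627946  0.086     ] -2.419149147180453 0.17841780079338992
fin [ 0.46095011 -0.09907266  0.072     ] -2.4021727226657967 0.17921627680132513
rail -2.3886835064802545 [ 0.45312046 -0.07991444] [ 0.42431357 -0.1069078 ]
rail -2.3525238164712987 [ 0.47729649 -0.1054029 ] [ 0.44840415 -0.13450813]
bar [0.62153746 0.0156353  0.148     ] [0.55552051 0.03033464 0.148     ] -0.21908616575809156
-2.25 [[447.2, 279.5], [451.3, 274.0], [466.4, 285.6], [462.3, 291.1]]
-2.3 [[444.1, 283.0], [448.5, 277.8], [463.0, 290.2], [458.6, 295.4]]
-2.35 [[440.8, 286.5], [445.5, 281.5], [459.4, 294.5], [454.7, 299.5]]
-2.4 [[437.3, 289.7], [442.3, 285.0], [455.6, 298.7], [450.6, 303.5]]
-2.45 [[433.6, 292.8], [438.9, 288.3], [451.5, 302.7], [446.3, 307.2]]
```

View pics/c3.png

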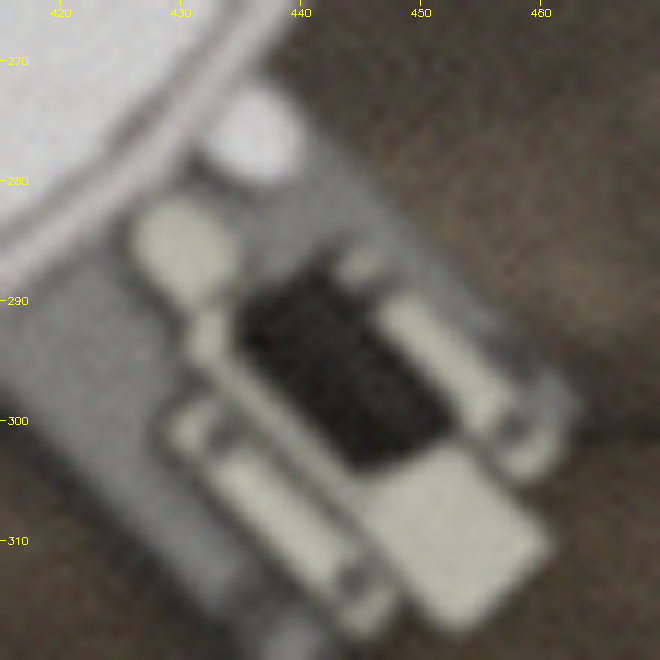

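Run:
```python
from h import *
c=ctrl.camera("top"); C=np.array([.59337,.02169])
for z in(.038,.044):
    T=ray(c,430.3,285.2,z)[:2]-C; print(np.arctan2(*T[::-1]),np.hypot(*T))
th=-2.405;u=np.array([np.cos(th),np.sin(th)]);v=np.array([-u[1],u[0]])
for z in(.042,.086): print(z,[np.round(proj(c,[*(C+u*(.182+i*.016)+v*j*.006),z]),1).tolist() for i,j in((-1,-1),(-1,1),(1,1),(1,-1))])
F=C+u*.182; print(F,np.hypot(*F))
q=ctrl.read_qpos()
for yaw in (th+np.pi/2,th-np.pi/2):
  for r in(0,.025):
    print(yaw,ctrl.ik([*(F+u*r),.078],down(yaw)))
for yaw in np.arange(-3.0,3.2,.4): print(round(yaw,2), None if (k:=ctrl.ik([*C,.140],down(yaw))) is None else np.round(k,2))
```

```text
-2.3948569599452325 0.1540301738149714
-2.4030643231695596 0.1538216803560866
0.042 [[432.4, 292.7], [437.2, 288.2], [449.9, 301.4], [445.1, 306.0]]
0.086 [[436.9, 290.0], [441.9, 285.3], [455.2, 299.1], [450.2, 303.9]]
[ 0.45855135 -0.10057174] 0.46945076101302485
-0.8342036732051032 [-3.56748277e-01  5.63578325e-01  2.09862947e+00 -4.44089210e-16
  4.79384861e-01  4.77455396e-01]
-0.8342036732051032 [-4.05866135e-01  5.52793029e-01  2.13222921e+00 -4.44089210e-16
  4.56570418e-01  4.28337538e-01]
-3.9757963267948964 [-3.56748277e-01  5.63578325e-01  2.09862947e+00 -4.44089210e-16
  4.79384861e-01 -2.66413726e+00]
-3.9757963267948964 None
-3.0 None
-2.6 [-0.07  0.58  1.75 -0.    0.81  2.53]
-2.2 [-0.07  0.58  1.75 -0.    0.81  2.13]
-1.8 [-0.07  0.58  1.75 -0.    0.81  1.73]
-1.4 [-0.07  0.58  1.75 -0.    0.81  1.33]
-1.0 [-0.07  0.58  1.75 -0.    0.81  0.93]
-0.6 [-0.07  0.58  1.75 -0.    0.81  0.53]
-0.2 [-0.07  0.58  1.75 -0.    0.81  0.13]
0.2 [-0.07  0.58  1.75 -0.    0.81 -0.27]
0.6 [-0.07  0.58  1.75 -0.    0.81 -0.67]
1.0 [-0.07  0.58  1.75 -0.    0.81 -1.07]
1.4 [-0.07  0.58  1.75 -0.    0.81 -1.47]
1.8 [-0.07  0.58  1.75 -0.    0.81 -1.87]
2.2 [-0.07  0.58  1.75 -0.    0.81 -2.27]
2.6 [-0.07  0.58  1.75 -0.    0.81 -2.67]
3.0 None
```

Run:
```python
from h import *
C=np.array([.59337,.02169]);th=-2.402;u=np.array([np.cos(th),np.sin(th)])
F=C+u*.182; R=down(th+np.pi/2)
ctrl.reach([*F,.2],R); ctrl.grip(.45)
print("touch",ctrl.move_straight([*F,.077],vel=.1,guard=15))
ctrl.grip(0); print("w",ctrl.read_gripper_width(),ctrl.read_wrist_force())
p=ctrl.read_tcp_pos()
print("stop",ctrl.move_straight(p+np.r_[u*.027,0],vel=.03,guard=20))
q=ctrl.read_tcp_pos(); print((q-p)[:2]@u,ctrl.read_wrist_force(),ctrl.read_gripper_width())
ctrl.grip(.45); ctrl.move_straight([*q[:2],.22],vel=.2)
ctrl.reach([.45,-.25,.25],R)
c=ctrl.camera("top"); crop(c,280,140,200,185,4,"pics/d1.png"); print(ctrl.read_clock())
```

```text
touch False
w 0.13189153799575906 [-10.5881764   10.34113578  13.95944999]
stop True
0.024394910265689105 [1.49286733 3.26158668 2.76199811] 0.12767357783817143
7.3667
```

View pics/d1.png

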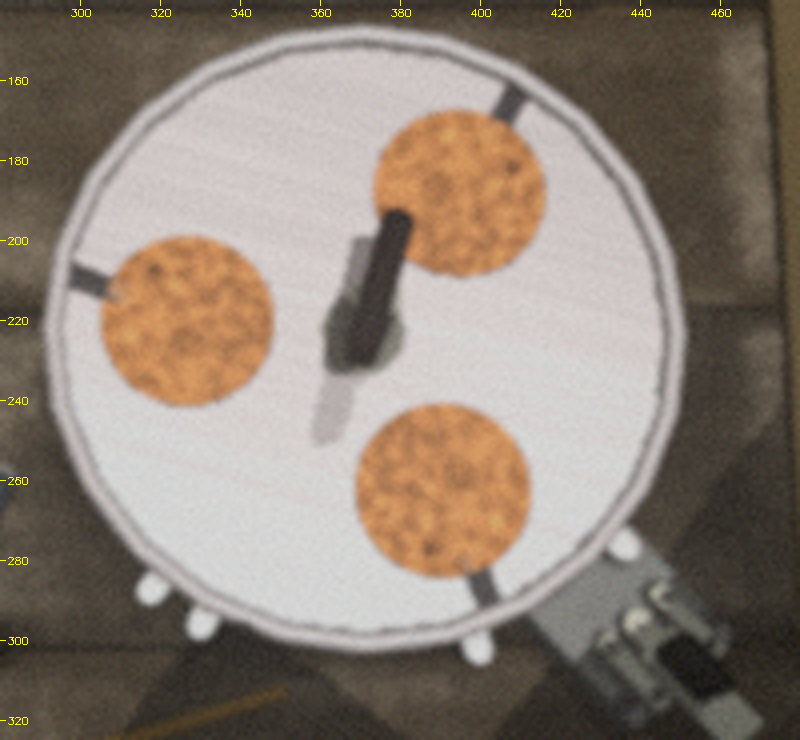

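Run:
```python
from h import *
C=np.array([.59337,.02169]); y0=-.219-np.pi/2
ctrl.reach([*C,.26],down(y0)); ctrl.grip(.5)
print("touch",ctrl.move_straight([*C,.139],vel=.12,guard=15))
ctrl.grip(0); print("w",ctrl.read_gripper_width(),ctrl.read_wrist_force())
q=ctrl.read_qpos().copy()
for k in range(1,5):
    r=q.copy(); r[5]-=1.343*k/4; ctrl.goto_joints(r); print(ctrl.read_wrist_force().round(1),ctrl.read_wrist_torque().round(2))
ctrl.grip(.5); p=ctrl.read_tcp_pos(); ctrl.move_straight([*p[:2],.26],vel=.2)
ctrl.reach([.45,-.25,.25],down(-.83))
c=ctrl.camera("top"); crop(c,280,140,200,185,4,"pics/d2.png"); print(ctrl.read_clock())
```

```text
touch False
w 0.19881050967731914 [ 1.9113043  14.58468089  5.91579217]
[ 0.8  5.4 -3.1] [ 0.99 -0.15 -0.27]
[-0.4  7.8 -1.3] [ 1.44 -0.05 -0.21]
[-0.7  9.2 -1.4] [ 1.75  0.14 -0.22]
[-1.3 10.7  0.2] [ 2.02  0.32 -0.17]
14.5
```

View pics/d2.png

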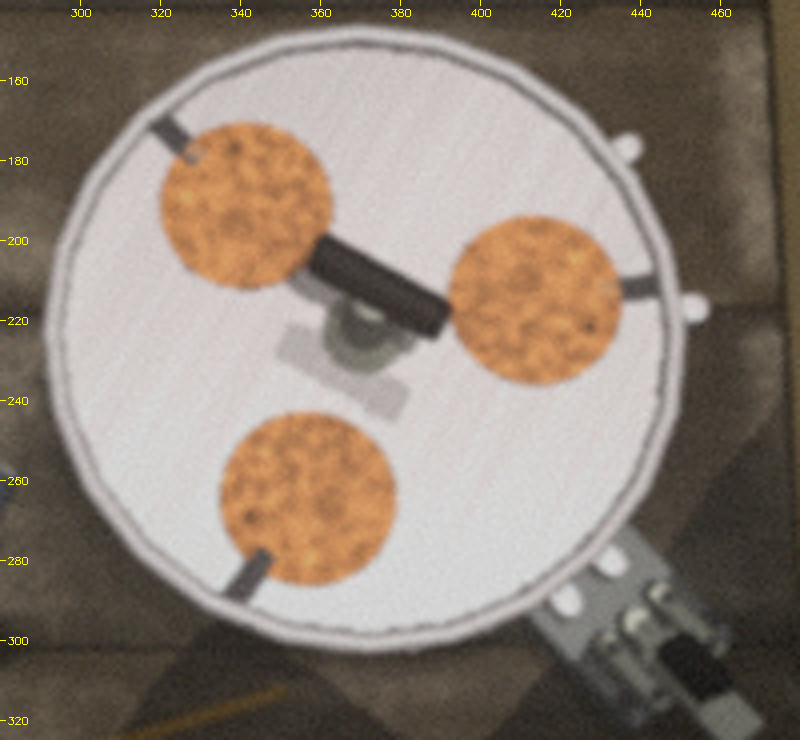

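Run:
```python
from h import *
C=np.array([.59337,.02169]);th=-2.402;u=np.array([np.cos(th),np.sin(th)])
c=ctrl.camera("top")
for z in (.038,.044):
    m=(ray(c,433,279.6,z)+ray(c,421.9,290,z))[:2]/2-C; print(np.arctan2(*m[::-1]),np.hypot(*m))
F=C+u*.2065; R=down(th+np.pi/2)
if abs(np.arctan2(*m[::-1])-th)<.03:
    ctrl.reach([*F,.2],R); ctrl.grip(.45)
    print("touch",ctrl.move_straight([*F,.077],vel=.1,guard=15))
    ctrl.grip(0); p=ctrl.read_tcp_pos()
    print("stop",ctrl.move_straight(p-np.r_[u*.028,0],vel=.03,guard=25))
    q=ctrl.read_tcp_pos(); print((q-p)[:2]@u,ctrl.read_wrist_force(),ctrl.read_gripper_width())
    ctrl.grip(.45); ctrl.move_straight([*q[:2],.22],vel=.2)
    ctrl.reach([.45,-.25,.25],R); ctrl.grip(1)
    c=ctrl.camera("top"); crop(c,280,140,200,185,4,"pics/d3.png"); print(ctrl.read_clock())
    crop(c,140,180,140,130,5,"pics/m1.png")
```

```text
-2.4161317829737277 0.15007048209274448
-2.4244621003966293 0.1499103898911759
touch False
stop True
-0.025348550120828903 [-2.40169279 -4.43159903  5.7109758 ] 0.13068565683734432
20.4333
```

View pics/d3.png

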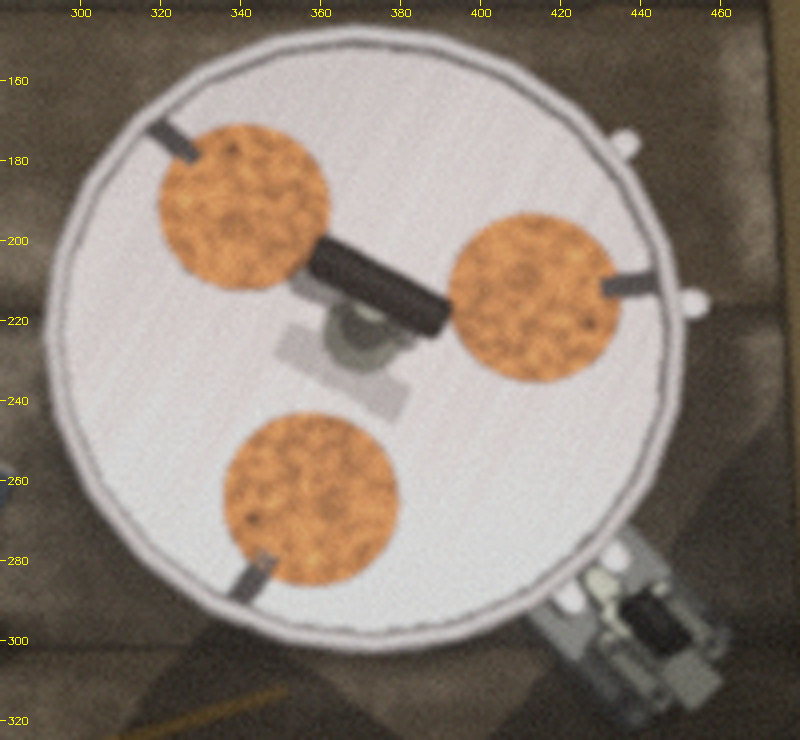

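View pics/m1.png

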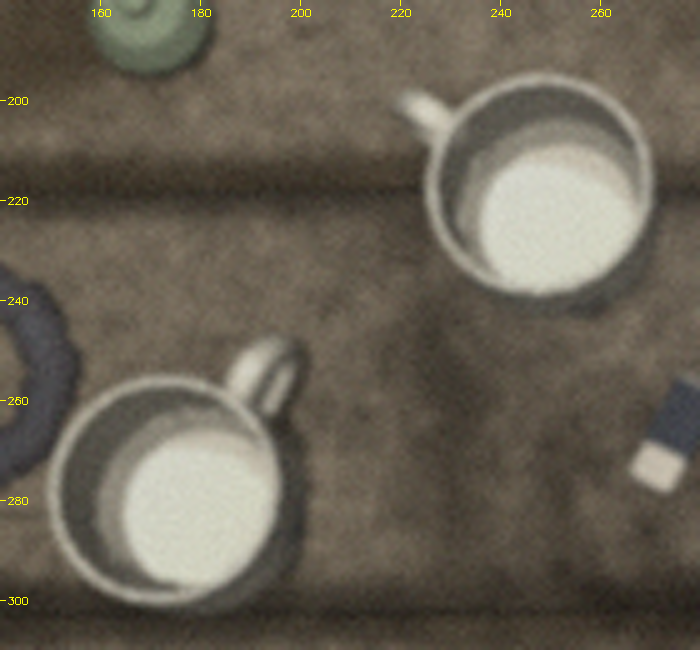

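```bash
cat > k.py <<'E'
from h import *
def mugpts(p,phi):
    u=np.array([np.cos(phi),np.sin(phi)]);v=np.array([-u[1],u[0]])
    a=np.linspace(-np.pi/2,np.pi/2,15); S=[]
    for s in(-7,7):
        S.append([[*(p+u*(.040+.028*np.cos(t))+v*s/1000),.042+.026*np.sin(t)] for t in a])
    b=np.linspace(0,2*np.pi,40)
    S.append([[*(p+.04*np.array([np.cos(t),np.sin(t)])),.073] for t in b])
    return S
def overlay(c,mugs,u0,v0,w,h,s,fn):
    im=cv2.resize(c["color"][v0:v0+h,u0:u0+w],None,fx=s,fy=s,interpolation=cv2.INTER_CUBIC)
    for p,phi in mugs:
        for S in mugpts(np.array(p),phi):
            q=np.array([(proj(c,X)-[u0-.5,v0-.5])*s for X in S]).astype(int)
            cv2.polylines(im,[q],False,(0,0,255),1)
    return im
E
python3 - <<'E'
from k import *
c=ctrl.camera("top"); C=np.array([.59337,.02169])
M=[(ray(c,247.6,217,.073)[:2],ray(c,222,201,.055)[:2]),(ray(c,173.1,278,.073)[:2],ray(c,197,249.5,.055)[:2])]
mugs=[]
for p,h in M: d=h-p; mugs.append((p,np.arctan2(d[1],d[0]))); print(p,mugs[-1][1],np.hypot(*d))
s=ctrl.camera("scene")
a=overlay(c,mugs,145,185,130,120,5,0); 
u,v=proj(s,[*M[0][0],.04]),proj(s,[*M[1][0],.04]); print(u,v)
b=overlay(s,mugs,200,245,100,120,5,0)
cv2.imwrite("pics/o1.png",np.hstack([cv2.resize(a,(433,400)),cv2.resize(b,(333,400))]))
R=1.343
for pc,m in [((413.5,214.2),(442,210.8)),((340.7,191.3),(323.5,175)),((357.8,264.8),(343.0,284.5))]:
    p=ray(c,*pc,.045)[:2];q=ray(c,*m,.045)[:2]; d=p-C; print(p,np.arctan2(d[1],d[0]),np.hypot(*d),"mark",np.arctan2(*(q-p)[::-1]))
E
```

```text
[0.59937948 0.24220345] 0.9624208778964635 0.05987206657302715
[0.49129379 0.36983494] -0.5965448386981316 0.06441707681062758
[267.37892262 281.85591475] [239.26130692 331.61313623]
[ 0.60937765 -0.05634954] -1.3684803345904726 0.07966438592092935 mark -1.4550824266128646
[0.6532879  0.07564583] 0.7330891156583744 0.08063117298361848 mark 0.7863261439254284
[0.51689871 0.04664097] 2.8262044206299075 0.08043885078043567 mark 2.489134355091772
```

View pics/o1.png

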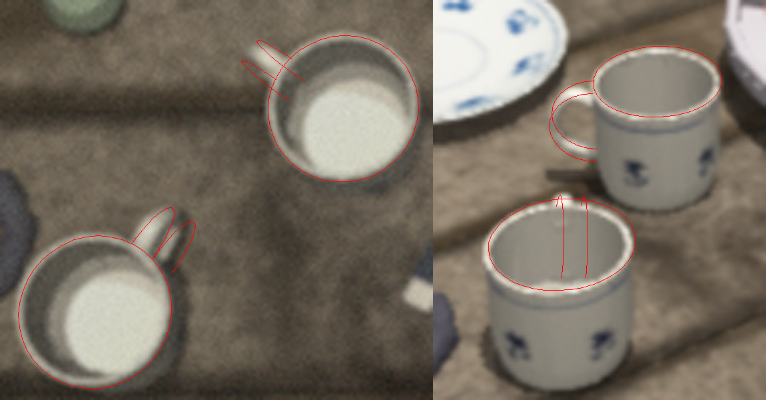

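```bash
cat >> k.py <<'E'
C=np.array([.59337,.02169])
e=lambda a:np.array([np.cos(a),np.sin(a)])
PADS={'B':(C+.08*e(.730),.779),'C':(C+.08*e(2.83),2.485)}
RG=.055
def reachable(cands):
    for yaw in cands:
        pass
def pickplace(p,phi,pc,pphi):
    p=np.array(p); g=p+RG*e(phi); t=pc+RG*e(pphi); d=(pphi-phi+np.pi)%(2*np.pi)-np.pi
    for yaw in (phi+np.pi/2,phi-np.pi/2,phi+np.pi/2-2*np.pi,phi-np.pi/2+2*np.pi):
        for dd in (d,d-np.sign(d)*2*np.pi):
            ks=[ctrl.ik([*g,.056],down(yaw)),ctrl.ik([*t,.1],down(yaw+dd))]
            if all(k is not None and abs(k[5])<2.6 for k in ks): break
        else: continue
        break
    else: raise SystemExit("no yaw")
    print("yaw",yaw,yaw+dd,[k[5] for k in ks])
    ctrl.reach([*g,.22],down(yaw)); ctrl.grip(.42)
    print("touch",ctrl.move_straight([*g,.056],vel=.12,guard=10))
    ctrl.grip(0); print("w",ctrl.read_gripper_width())
    ctrl.move_straight([*g,.26],vel=.12)
    ctrl.reach([*t,.26],down(yaw+dd)); print("w",ctrl.read_gripper_width())
    ctrl.move_straight([*t,.115],vel=.12)
    print("contact",ctrl.move_straight([*t,.098],vel=.02,guard=5),ctrl.read_tcp_pos())
    ctrl.grip(.42); q=ctrl.read_tcp_pos(); ctrl.move_straight([*q[:2],.26],vel=.12)
    ctrl.reach([.45,-.25,.25],down(-.83)); print("t",ctrl.read_clock())
E
python3 - <<'E'
from k import *
c=ctrl.camera("top"); cv2.imwrite("pics/ref.png",c["color"])
a=cv2.imread("pics/d3.png") # turntable only
m=cv2.imread("pics/m1.png"); crop(c,140,180,140,130,5,"pics/m2.png"); print("diff",cv2.absdiff(m,cv2.imread("pics/m2.png")).max())
pickplace([.5994,.2422],.905,*PADS['B'])
c=ctrl.camera("top"); s=ctrl.camera("scene")
b=[(PADS['B'][0]+0,PADS['B'][1])]
a=c["color"][140:310,140:480]; cv2.imwrite("pics/p1.png",cv2.resize(a,None,fx=2.3,fy=2.3,interpolation=cv2.INTER_CUBIC))
print("diff mug2",cv2.absdiff(c["color"],cv2.imread("pics/ref.png"))[240:310,145:215].mean())
E
```

```text
diff 17
yaw 2.475796326794897 2.349796326794897 [np.float64(-2.1473708653307497), np.float64(-2.2810945952177453)]
touch False
w 0.1356352934268321
w 0.12689471354972512
contact True [0.69240743 0.11378496 0.10142895]
t 33.5917
diff mug2 3.396326530612245
```

View pics/p1.png

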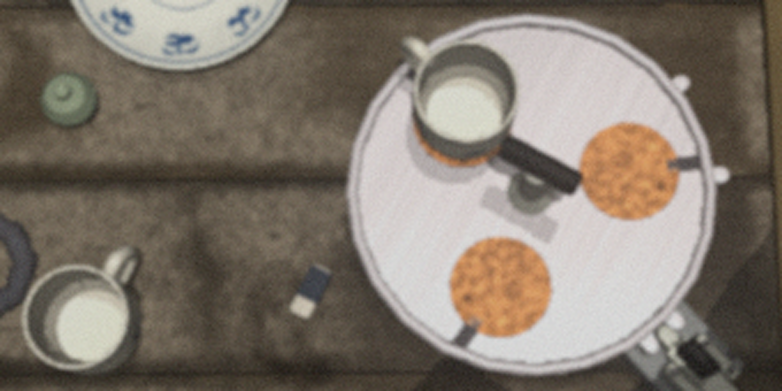

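Run:
```python
from k import *
pickplace([.4913,.3698],-.555,*PADS['C'])
c=ctrl.camera("top"); s=ctrl.camera("scene"); np.save("c.npy",c["color"])
def ov(c,u0,v0,w,h,k):
    im=cv2.resize(c["color"][v0:v0+h,u0:u0+w],None,fx=k,fy=k,interpolation=cv2.INTER_CUBIC)
    for p,phi in PADS.values():
        for S in mugpts(p,phi):
            q=np.array([(proj(c,np.array(X)+[0,0,.045])-[u0-.5,v0-.5])*k for X in S]).astype(int); cv2.polylines(im,[q],False,(0,0,255),1)
    return im
a=ov(c,285,125,120,170,3.5); b=ov(s,275,185,155,125,3.8) if 0 else cv2.resize(ov(s,280,180,150,140,3),(450,420))
a=a[:595]; b=cv2.copyMakeBorder(b,0,a.shape[0]-b.shape[0],0,0,0)
im=np.hstack([a,b])[:, :800]; cv2.imwrite("pics/p2.png",im); print(im.shape)
```

```text
yaw 1.0157963267948964 4.055796326794896 [np.float64(-0.5548063926129321), np.float64(2.2566442977559547)]
touch False
w 0.13136119651426453
w 0.13391815061342066
contact True [0.4733078  0.07987784 0.10127999]
t 47.7917
(595, 800, 3)
```

View pics/p2.png

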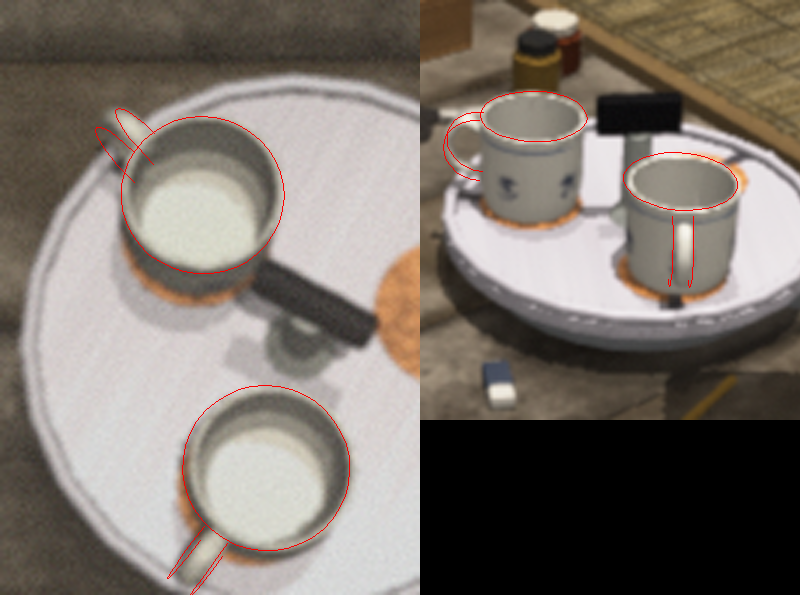

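Run:
```python
from k import *
c=ctrl.camera("top"); u0,v0,w,h,k=308,145,55,50,9
ims=[]
for phi in (None,.779,.72):
    im=cv2.resize(c["color"][v0:v0+h,u0:u0+w],None,fx=k,fy=k,interpolation=cv2.INTER_CUBIC)
    if phi:
        for S in mugpts(PADS['B'][0],phi):
            q=np.array([(proj(c,np.array(X)+[0,0,.045])-[u0-.5,v0-.5])*k for X in S]).astype(int); cv2.polylines(im,[q],False,(0,0,255),1)
    ims.append(im[:, :265])
cv2.imwrite("pics/p3.png",np.hstack(ims))
```

```text
(no output)
```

View pics/p3.png

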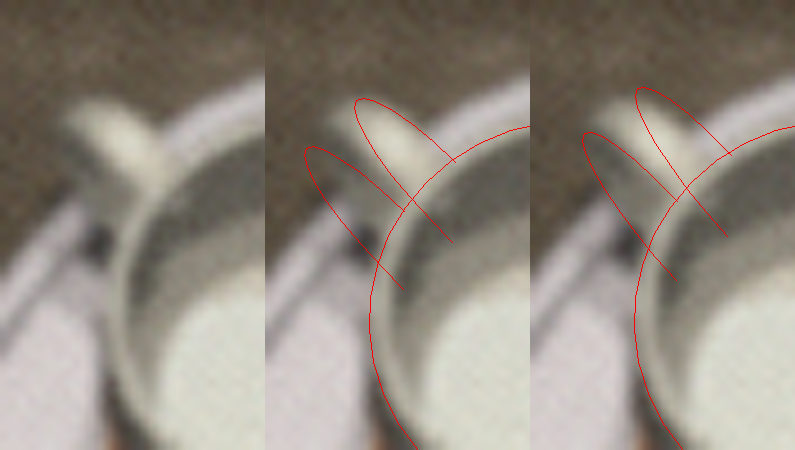

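```bash
python3 -c "
from bench import ctrl
ctrl.job_done(); print(ctrl.read_clock())"
```

```text
the job is handed in; nothing more can be done
the job is handed in; nothing more can be done
```

The job is handed in. The turntable is set and locked, and both open white mugs are on cork pads of their own. The clock stood at about 48 s after the second mug was placed, well under the 210 s limit.

- **Catch and wheel:** I pulled the catch out about 24.4 mm until it hit its stop, and the picture agreed. I then turned the wheel 1.34 rad counter-clockwise by the hub grip and pushed the catch back in 25.3 mm to its stop. The picture showed the tongue seated between the two narrow ears.
- **Mugs:** I counted only two mugs for the task. I left the lidded one and the wider pot holding a brush alone. I carried each mug by its handle.
- **Last checks:** In the overlay pictures both rims sat within about 1 mm of their pad centres. The second mug's handle lay along its pointer. The first mug's handle looked about 0.05 rad off in the first overlay. A closer crop showed that was its shaded side, and it fitted the measured pointer direction to within a few hundredths of a radian. No check failed.

I did not see either mug get knocked during the run.

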